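# Switch on the slow cooker at the set marker

## Robot

A 6-joint arm with a two-finger parallel gripper is mounted at the origin on the work surface. World frame = base frame: x ahead of the robot, y to its left, z up, the work surface at z = 0. Lengths are in mm, angles in rad, forces in N, time in s.
With the tool pointing down it reaches from about 400 to 925 mm from the base axis. Payload 12.5 kg.
Tool frame: the origin (TCP) lies between the finger pads; the fingertips stand 11 mm ahead of it and the grasp point (between the pads) lies 8 mm behind it (env.tip_extent is the distance from the TCP to the fingertips, in mm); x points along the fingers, z is the direction in which the jaws open and shut, and the axes are right-handed (so a half turn about x gives the same grasp; the last joint's range is limited). The gripper opens to 95 mm and grips with 3 to 60 N. Pads are 20 mm wide; open, the fingers measure 119 mm over their backs; the gripper's body (75 mm by 180 mm) begins 59 mm behind the grasp point.
Start: joints at [1.004, 0.491, 1.559, -0, 1.092, -0.106], TCP at [277.902, 559.836, 225.661] pointing down, gripper open.
Joint ranges: [-3.1, 3.1], [-0.84, 2.19], [0.05, 2.79], [-1.13, 4.28], [0.06, 2.93], [-2.69, 2.69]. Speed limits (rad/s): [2.22, 2.22, 2.79, 3.14, 3.14, 3.14].

## Interface

Orientations are given as [roll, pitch, yaw] about the fixed x, y, z axes, in that order (R = Rz(yaw) Ry(pitch) Rx(roll)).
In Python, from cell import status, imaging, env gives the robot as it stands. The module is installed in compiled form; this text tells all that it offers.
- The arm moves only by the tool apply_moves, never from a script. Its argument "increments" is a list of rows, each a list of 5 numbers: the closure, from 0 (fully open) to 1 (shut), then the shift along the tool's x, y, z in mm, then the turn about the tool's x in degrees. A call has 1 to 10 rows; each row shifts and turns the commanded pose from where the row before left it, along the tool's axes as they then stand; what a row does not reach is not made up. A row lasts 1/10 s, in which the tool goes at most 50 mm and 8.59 degrees, less where a joint would pass 70% of its speed; a pose out of reach is approached as far as the arm can. A call with a gripper value outside its range is refused whole. The fingers move at their own pace and stop on an object; the grip force is fixed at half the most. Time passes only in rows, so rows that do not move let the fingers close. It gives the time, the measured TCP pose, the force and the opening at its end, in the units of the state.
- status.state(): the state, without advancing time (a new reading comes with each control period).
- imaging.read_camera(name): name is "side" or "top"; returns a dict with "pixels" (480x640x3 uint8, red, green, blue), "fovy" (degrees; the focal length in pixels is half the picture's height over the tangent of half this angle, whatever the lens; pixels are square), "cx", "cy" (the principal point, pixels), "R" (3x3) and "t" (3): a world point X has camera coordinates R X + t. Camera axes: x right, y down, z forward; pixel columns grow to the right and rows downward; lengths in mm; the calibration is good to about 2 mm. A picture is of the moment at which its call begins. There is no depth.
- env.job_done(): hands the job in, once; it reports no verdict.
The state is a dict: "t": time; "joints": joint angles; "qvel": joint speeds; "tau": joint torques, N m; "eef_pos": TCP position; "tcp_rot": TCP orientation; "ft_force": force on the tool from outside, world axes, zero at the start; "moment": the same for the moment, N m; "opening": opening from 0.0 (shut) to 1.0 (fully open).
Only numpy, scipy, OpenCV 4.12 (cv2) and the standard library are available. Lean on these libraries where they do the work, as an engineer would, in place of code of your own. Each camera call takes 0.05 s, during which the arm holds its last target. There are 200 camera calls.

## Task

Switch on the slow cooker: its dial knob is locked at off, so push the knob in against its spring and, holding it in until it is clear of the lock, turn it clockwise until the white pointer line points straight at the orange set marker, then let go so that the knob springs back out. Leave the orange marker where the cook has put it, and leave the jar, sifter, flip-top bin and dish standing where they are.

Things in the scene. Friction and masses are not known exactly. Their poses are not given: they have to be found in the camera images.
- cooker: Round steel slow cooker with glass lid, fixed. Origin: centre of its underside; z up; x from the control side to the back. Pot 244 mm across, rim 180 mm high, lid dome to 211, lid button to 238; side handles reach 147 mm along y at 136 mm height. Its black control pod juts out along -x, towards the robot; the pod's top is the dial panel, 120 mm wide, 112 mm long, leaning 20 degrees from level.
- dial (a point): Fixed point on the panel surface, on the knob's axis; 210 mm along -x and 58 mm above the cooker's origin. z: out of the panel along the knob's axis; x: up the slope, the off direction; y: left as seen facing the panel. Dial angle a, clockwise seen facing the panel: direction cos(a) x - sin(a) y. The pot's wall stands 90 mm behind it, level.
- pointer (a point): On the knob, 40 mm from its axis on the line of the white pointer, 12 mm above the panel when out; axes: x along the bar to its white end, z out of the panel. Knob: round skirt 68 mm across, 8 to 16 mm above the panel; on it a grip bar 64 mm long, 16 mm wide, centred on the axis, 16 to 44 mm above the panel. White line on half of the bar's top and that end; other half plain.
- marker (a point): The orange set marker, a tab 11 mm wide on the dial's rim, 39 to 52 mm from the axis, up to 6 mm above the panel. This point: 40 mm from the axis on the tab's middle line, 12 mm above the panel; it meets pointer when the knob is out and points at the marker. Stiff: about 0.6 N m moves it.
- knob (a joint): Dial angle of the white pointer, rad, clockwise positive: 0 is off (pointer straight up the slope; it starts there), stop at 4.6. Friction 0.05 N m holds it where it is left. While out at off, a lock stops it after about 0.06 rad of play; pressed in more than 5 mm it can turn, and must be kept pressed until past 0.9 rad; beyond that it turns freely, in or out.
- knob_push (a joint): How far the knob is pressed in along its axis, in m: 0 out, 0.0065 bottomed. Spring: 8 N to start, 14 N bottomed; it springs out by itself.
- set_marker (a joint): Dial angle of the orange marker in rad, measured as for knob; between 1.7 and 3.5.
- jar: Glass twist-cap spice jar, loose, 84 mm across, 125 mm high. Origin: centre of its underside. Leave it alone.
- sifter: Stainless flour sifter, loose, 104 mm across, 125 mm high, D-handle reaching 98 mm from its axis along its +y, crank with a red grip reaching 88 mm along -y. Origin: centre of its underside. Leave it alone.
- bin: Plastic flip-top bin, loose, 110 by 110 mm, 131 mm high, pale with a teal lid. Origin: centre of its underside. Leave it alone.
- dish: White round ceramic dish, loose, 140 mm across, 50 mm high, on the grey silicone trivet (170 mm across, 8 mm thick, fixed). Origin: centre of its underside. Leave it alone.

How it is judged:
By the outcome, as a careful person would: the job done as asked, in the order asked, and still so for the second after the job is handed in, with the robot touching nothing.
It also fails if it takes over 64 s, if anything falls off the work surface, if the arm or the gripper's body presses on something with over 40 N, if the wrist force passes 120 N, or if a joint passes its speed limit or range.

## Working session

There is one attempt and no reset: what is moved stays moved. The work goes in short steps, Python scripts to look and compute and a tool call to move; the robot and the scene stay as the last step left them, time stands still between calls to the robot, and variables do not carry over. Pictures are saved under pics/ and viewed, about 8 in all and at most 12, crops included, and the job is handed in when it is done.

Besides the shell and the picture viewer there is one more tool, called as name(argument=value, ...) on one line, values as JSON. apply_moves: Moves the arm, as the interface text tells. Its arguments: {"type":"object","properties":{"increments":{"type":"array"}},"required":["increments"]}

```bash
mkdir -p pics
cat > h.py <<'E'
import numpy as np, cv2
from cell import status, imaging, env
def shot(n,f):
    d=imaging.read_camera(n); cv2.imwrite(f,d["pixels"][:,:,::-1]); np.savez(f+'.npz',**d); return d
def proj(d,X):
    f=240/np.tan(np.radians(float(d["fovy"]))/2); c=np.asarray(X)@d["R"].T+d["t"]
    return c[...,:2]/c[...,2:]*f+[float(d["cx"]),float(d["cy"])]
def ray(d,u,v):
    f=240/np.tan(np.radians(float(d["fovy"]))/2)
    r=d["R"].T@np.array([(u-d["cx"])/f,(v-d["cy"])/f,1.]); return -d["R"].T@d["t"], r
def atz(d,u,v,z):
    o,r=ray(d,u,v); return o+r*(z-o[2])/r[2]
E
python3 - <<'E'
from h import *
for n in("top","side"):
    d=shot(n,f"pics/{n}1.png"); print(n,d["fovy"],d["cx"],d["cy"],-d["R"].T@d["t"],d["R"].round(3).tolist())
print(status.state())
E
```

```text
top 45.82763030497473 320.40174499103364 236.49974498964983 [ 492.64459796   -2.1347165  1817.63317924] [[-0.009, -1.0, 0.004], [-0.995, 0.009, -0.101], [0.1, -0.004, -0.995]]
side 42.561516709237644 329.19292957360966 228.6862931656676 [-183.58615867  915.06886555 1577.62038799] [[-0.73, -0.684, 0.01], [-0.53, 0.556, -0.641], [0.433, -0.473, -0.768]]
{'t': 0.1, 'joints': array([ 1.00437333e+00,  4.91515854e-01,  1.55936928e+00,  6.13989407e-06,
        1.09175262e+00, -1.05619681e-01]), 'qvel': array([-0.00019177, -0.00216659, -0.0012609 ,  0.00069299,  0.00207391,
        0.00039394]), 'tau': array([ 3.00175641e-03, -6.13623905e+01, -2.58610350e+01,  6.93871756e-02,
        4.68911638e-02, -1.56476278e-05]), 'eef_pos': array([277.79472664, 559.63885847, 225.11651816]), 'tcp_rot': array([ 3.0307622 ,  1.56975122, -2.14243292]), 'ft_force': array([ 0.42186946, -0.48821108,  0.03207388]), 'moment': array([0.02774278, 0.04293019, 0.03444576]), 'opening': 0.9978138858159888}
```

View pics/top1.png

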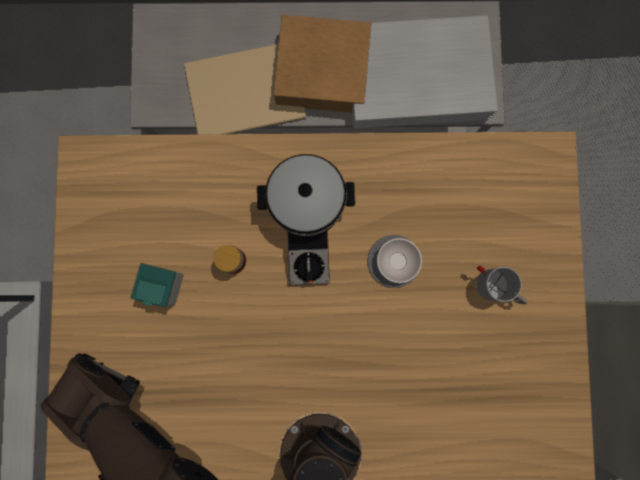

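View pics/side1.png

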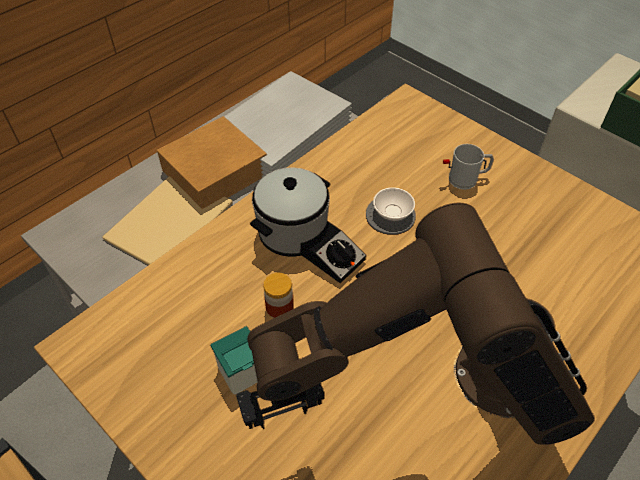

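Top: pot lid button at (305,190), knob at (309,266), orange near (310,284). Side: knob at (341,254), orange near (352,265). Enlarging both.

Run:
```python
import cv2,numpy as np
a=cv2.imread('pics/top1.png')[235:295,280:340]; b=cv2.imread('pics/side1.png')[222:282,306:366]
r=lambda i:cv2.resize(i,(400,400),interpolation=cv2.INTER_CUBIC)
cv2.imwrite('pics/crop1.png',np.hstack([r(a),r(b)]))
```

```text
(no output)
```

View pics/crop1.png

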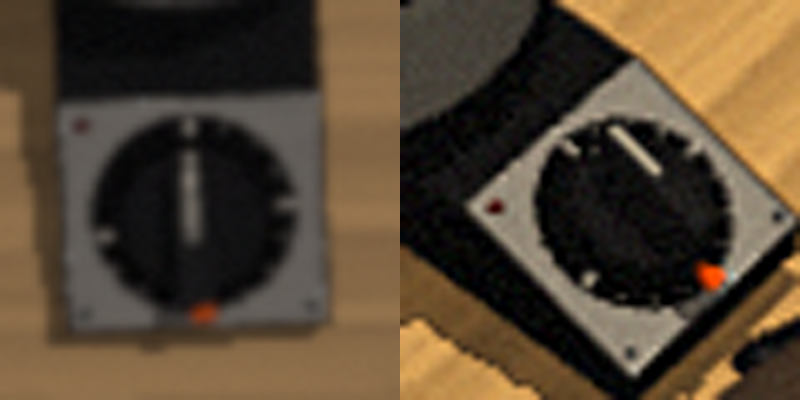

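```bash
cat >> h.py <<'E'
def load(f): return dict(np.load(f+'.npz'))
def dialR(yaw):
    c,s=np.cos(yaw),np.sin(yaw); Z=np.array([[c,-s,0],[s,c,0],[0,0,1]])
    b=np.radians(20); cb,sb=np.cos(b),np.sin(b)
    return Z, Z@np.array([[cb,0,-sb],[0,1,0],[sb,0,cb]])   # columns: dial x,y,z
def dialpt(x,y,yaw,P):
    Z,D=dialR(yaw); o=np.array([x,y,0])+Z@np.array([-210,0,58.]); return o+D@np.asarray(P,float)
def ang(a,r,z): return [r*np.cos(a),-r*np.sin(a),z]
E
python3 - <<'E'
from h import *
from scipy.optimize import least_squares
T=load('pics/top1.png');S=load('pics/side1.png')
t=lambda x,y:np.array([280+(x+.5)/6.667-.5,235+(y+.5)/6.667-.5])
s=lambda x,y:np.array([306+(x-400+.5)/6.667-.5,222+(y+.5)/6.667-.5])
def obs(p):
    x,y,w,o,a=p
    tl,tr,bl,br=[[o+56,60,0],[o+56,-60,0],[o-56,60,0],[o-56,-60,0]]
    m=ang(a,45.5,5)
    L=[(T,tl,t(58,100)),(T,tr,t(320,92)),(T,bl,t(70,333)),(T,br,t(328,325)),(T,m,t(204,313)),(T,[0,0,44],t(190,243)),
       (S,tl,s(470,207)),(S,tr,s(637,58)),(S,br,s(797,218)),(S,bl,s(635,375)),(S,m,s(711,277)),(S,[0,0,44],s(660,172)),(S,[32,0,44],s(613,127))]
    r=[proj(d,dialpt(x,y,w,P))-q for d,P,q in L]
    r.append(proj(T,np.array([x,y,238]))-[305,190]); r.append(proj(S,np.array([x,y,238]))-[290,184])
    return np.array(r)
f=least_squares(lambda p:obs(p).ravel(),[700,20,0,0,2.8],loss='soft_l1',x_scale=[100,100,.1,10,.1])
print(f.x.round(3));print(obs(f.x).round(2).tolist())
x,y,w,o,a=f.x
print(dialpt(x,y,w,[0,0,0]),dialR(w)[1].round(3).tolist())
E
```

```text
[7.86148e+02 3.42550e+01 3.10000e-02 8.64000e-01 3.08800e+00]
[[-0.07, 0.36], [-0.35, 0.01], [-0.07, -0.04], [-0.35, -0.39], [-0.31, -0.28], [0.36, 0.14], [-0.64, -0.42], [-0.24, -0.46], [0.86, 0.5], [0.3, 0.29], [0.29, -0.16], [0.71, 0.67], [0.36, 0.03], [-0.45, -0.63], [0.01, -3.27]]
[576.24951574  27.71981808  58.        ] [[0.939, -0.031, -0.342], [0.029, 1.0, -0.011], [0.342, 0.0, 0.94]]
```

```bash
cat >> h.py <<'E'
from scipy.spatial.transform import Rotation as Ro
C=(786.15,34.25,.031)
def plan(a,s,h,p=0.,up=0.,st=None):
    """delta in tool axes & turn (deg, + = clockwise) to have TCP at bar coord s, height h above panel (pressed p mm), jaws across bar at angle a"""
    st=st or status.state(); R=Ro.from_euler('xyz',st['tcp_rot']).as_matrix()
    Z,D=dialR(C[2]); d=D@np.array(ang(a,1,0)); X=dialpt(*C,ang(a,s,h-p))+[0,0,up]
    n=np.array([-d[1],d[0],0]); n/=np.linalg.norm(n); z=R[:,2]
    # clockwise angle from z to +-n
    t=np.degrees(np.arctan2(z[1],z[0])-np.arctan2(n[1],n[0])); t=(t+90)%180-90
    print('a',a,'target',X.round(1),'delta tool',(R.T@(X-st['eef_pos'])).round(1),'turn',round(t,1))
E
python3 - <<'E'
from h import *
s=status.state(); print(Ro.from_euler('xyz',s['tcp_rot']).as_matrix().round(3).tolist())
plan(0,-14,36,up=120)
E
```

```text
[[-0.001, -0.896, 0.445], [-0.001, 0.445, 0.896], [-1.0, 0.0, -0.001]]
a 0 target [550.8  27.  207. ] delta tool [  18.4 -481.4 -355.7] turn -28.2
```

apply_moves(increments=[[0,0,-30,-22.2,-2],[0,0,-30,-22.2,-2],[0,0,-30,-22.2,-2],[0,0,-30,-22.2,-2],[0,0,-30,-22.2,-2],[0,0,-30,-22.2,-2],[0,0,-30,-22.2,-2],[0,0,-30,-22.2,-2],[0,0,-30,-22.2,-2],[0,0,-30,-22.2,-2]])

```text
t: 1.1
eef_pos: [497.4, 258.4, 225.5]
tcp_rot: [1.869, 1.57, -2.954]
ft_force: [0.2, 0.1, 0.6]
opening: 1.0
```

Run:
```python
from h import *
plan(0,-14,36,up=100); print(status.state()['joints'].round(3))
```

```text
a 0 target [550.8  27.  187. ] delta tool [  38.5  -78.6 -224.2] turn -8.1
[ 0.361  0.4    1.719  0.     1.023 -1.099]
```

apply_moves(increments=[[0,0,-9,-28,-1],[0,0,-9,-28,-1],[0,0,-9,-28,-1],[0,0,-9,-28,-1],[0,0,-8,-28,-1],[0,0,-8,-28,-1],[0,0,-8,-28,-1],[0,0,-8,-28,-1],[0,0,0,0,0],[0,0,0,0,0]])

```text
t: 2.1
eef_pos: [553.0, 32.4, 225.3]
tcp_rot: [1.187, 1.57, 2.784]
ft_force: [-0.9, 0.2, -0.9]
opening: 1.001
```

Run:
```python
from h import *
plan(0,-14,36,up=100); plan(0,-14,33,up=0);print(status.state()['joints'].round(3))
shot("side","pics/side2.png")
i=cv2.imread('pics/side2.png')[130:330,220:460]; cv2.imwrite('pics/c2.png',cv2.resize(i,None,fx=3,fy=3,interpolation=cv2.INTER_CUBIC))
```

```text
a 0 target [550.8  27.  187. ] delta tool [38.3  2.3 -5.4] turn -0.3
a 0 target [551.8  27.   84.2] delta tool [141.1   1.2  -5.4] turn -0.3
[-0.061  0.391  1.735  0.     1.017 -1.658]
```

View pics/c2.png

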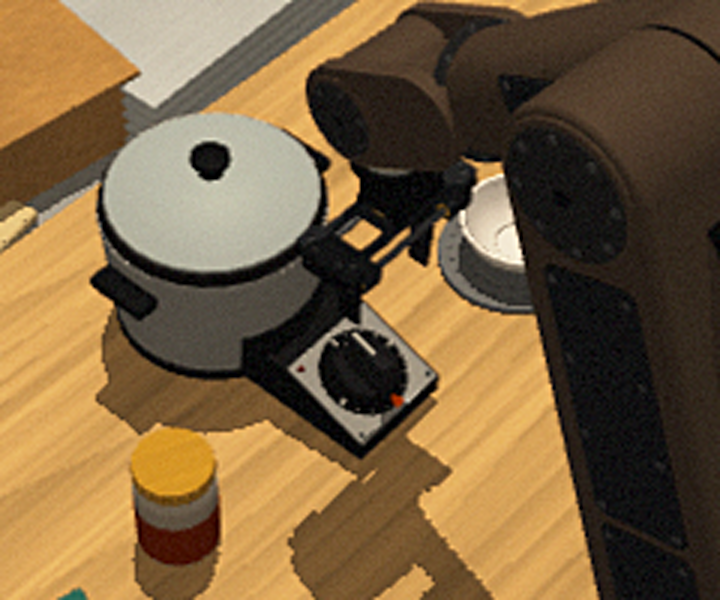

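Clear view: open fingers above the panel, knob unobstructed at off. Descending.

apply_moves(increments=[[0,20,1.2,-5.4,-0.3],[0,20,0,0,0],[0,20,0,0,0],[0,20,0,0,0],[0,20,0,0,0],[0,15,0,0,0],[0,10,0,0,0],[0,10,0,0,0],[0,6,0,0,0],[0,0,0,0,0]])

```text
t: 3.15
eef_pos: [552.0, 27.5, 84.2]
tcp_rot: [1.326, 1.57, 2.93]
ft_force: [-0.5, -1.4, -0.2]
opening: 0.998
```

Run:
```python
from h import *
plan(0,-14,33,up=0)
```

```text
a 0 target [551.8  27.   84.2] delta tool [-0.1  0.2 -0.5] turn 0.1
```

Close on the bar.

apply_moves(increments=[[1,0,0,0,0],[1,0,0,0,0],[1,0,0,0,0],[1,0,0,0,0],[1,0,0,0,0],[1,0,0,0,0],[1,0,0,0,0],[1,0,0,0,0]])

```text
t: 3.95
eef_pos: [552.1, 27.3, 84.6]
tcp_rot: [0.229, 1.571, 1.833]
ft_force: [0.6, 0.3, 0.2]
opening: 0.386
```

Run:
```python
from h import *
s=status.state();print(s['opening']*95,s['ft_force'],s['moment']);R=Ro.from_euler('xyz',s['tcp_rot']).as_matrix();print(R.round(3).tolist())
d=shot("side","pics/side3.png"); shot("top","pics/top3.png")
i=cv2.imread('pics/side3.png')[200:300,280:400]; cv2.imwrite('pics/c3.png',cv2.resize(i,None,fx=5,fy=5,interpolation=cv2.INTER_CUBIC))
```

```text
36.71630318055319 [0.55791475 0.2505914  0.19618728] [0.01116066 0.03376395 0.01817992]
[[-0.0, -0.999, -0.033], [0.0, -0.033, 0.999], [-1.0, 0.0, 0.0]]
```

View pics/c3.png

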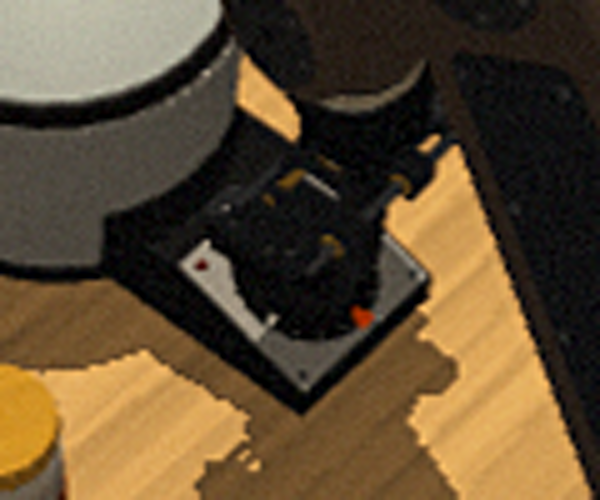

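Fingers are still closing around the bar; white line visible at (318,185) in the crop. Continue.

apply_moves(increments=[[1,0,0,0,0],[1,0,0,0,0],[1,0,0,0,0],[1,0,0,0,0],[1,0,0,0,0]])

```text
t: 4.55
eef_pos: [552.1, 28.5, 84.7]
tcp_rot: [-0.028, 1.569, 1.575]
ft_force: [-0.4, 10.8, 0.4]
opening: 0.168
```

apply_moves(increments=[[1,0,0,1.5,0],[1,0,0,0,0]])

```text
t: 4.75
eef_pos: [552.1, 28.8, 84.7]
tcp_rot: [0.812, 1.571, 2.415]
ft_force: [-1.4, 0.5, 1.8]
opening: 0.168
```

apply_moves(increments=[[1,1.9,-0.7,0,0],[1,1.9,-0.7,0,0],[1,1.9,-0.7,0,0],[1,0,0,0,0]])

```text
t: 5.15
eef_pos: [553.9, 28.8, 79.4]
tcp_rot: [0.871, 1.57, 2.475]
ft_force: [-4.9, 0.3, 11.7]
opening: 0.163
```

apply_moves(increments=[[1,1.5,-0.5,0,0],[1,1,-0.4,0,0],[1,0,0,0,0]])

```text
t: 5.45
eef_pos: [554.5, 28.9, 78.1]
tcp_rot: [0.963, 1.57, 2.567]
ft_force: [-11.4, 0.0, 25.3]
opening: 0.165
```

Run:
```python
from h import *
s=status.state();print(s['eef_pos'],s['ft_force'])
# relative path from current pose for turning: bar coordinate -14 about fixed axis point; world offsets of bar point
Z,D=dialR(C[2]); P=lambda a:D@np.array(ang(a,-14,0))
phi=lambda a:np.degrees(np.arctan2(np.sin(a),np.cos(a)*np.cos(np.radians(20))))
for k in range(2):
  R=Ro.from_euler('xyz',s['tcp_rot']).as_matrix()
A=np.array([0,.13,.26,.39,.52,.65,.78,.91,1.04,1.16])
for a,b in zip(A[:-1],A[1:]):
  w=P(b)-P(a); th=np.radians(phi(a)); Rt=R@Ro.from_euler('x',th).as_matrix()
  print(b,(Rt.T@w).round(2),round(phi(b)-phi(a),2))
```

```text
[554.48636267  28.88434474  78.08652181] [-1.14253080e+01  2.06990955e-02  2.52650279e+01]
0.13 [-0.04 -0.11  1.81] 7.92
0.26 [-0.12 -0.09  1.81] 7.89
0.39 [-0.2  -0.06  1.81] 7.82
0.52 [-0.27 -0.04  1.8 ] 7.73
0.65 [-0.34 -0.02  1.79] 7.62
0.78 [-0.41 -0.01  1.77] 7.5
0.91 [-0.47 -0.01  1.76] 7.38
1.04 [-0.52 -0.01  1.74] 7.27
1.16 [-0.51 -0.02  1.6 ] 6.62
```

apply_moves(increments=[[1,0,-0.1,0.9,4],[1,0,0,0.9,4],[1,-0.1,0,0.9,4],[1,0,0,0.9,4],[1,0,0,0,0]])

```text
t: 5.95
eef_pos: [555.3, 33.0, 77.8]
tcp_rot: [-0.429, 1.57, 0.894]
ft_force: [-5.9, 3.8, 16.8]
opening: 0.179
```

apply_moves(increments=[[1,0,0,0.9,4],[1,0,0,0.9,4],[1,0,0,0.9,4],[1,0,0,0.9,4],[1,0,0,0,0]])

```text
t: 6.45
eef_pos: [557.0, 36.7, 78.0]
tcp_rot: [-0.472, 1.569, 0.572]
ft_force: [-5.5, 7.3, 19.4]
opening: 0.191
```

apply_moves(increments=[[1,0,0,0.9,4],[1,0,0,0.9,4],[1,0,0,0.9,4],[1,0,0,0.9,4],[1,0,0,0,0]])

```text
t: 6.95
eef_pos: [559.7, 39.8, 78.5]
tcp_rot: [-0.399, 1.567, 0.365]
ft_force: [-4.2, 9.4, 21.9]
opening: 0.212
```

apply_moves(increments=[[1,-0.1,0,0.9,4],[1,-0.1,0,0.9,4],[1,-0.1,0,0.9,4],[1,-0.1,0,0.9,4],[1,0,0,0,0]])

```text
t: 7.45
eef_pos: [563.2, 42.2, 79.2]
tcp_rot: [-0.178, 1.565, 0.306]
ft_force: [-3.9, 11.4, 23.7]
opening: 0.227
```

Run:
```python
from h import *
s=status.state(); print(s['joints'].round(3), Ro.from_euler('xyz',s['tcp_rot']).as_matrix().round(3).tolist())
plan(1.12,-14,33,6.5); plan(1.2,-14,33,0)
shot("side","pics/side4.png");shot("top","pics/top4.png")
r=lambda i:cv2.resize(i,None,fx=4,fy=4,interpolation=cv2.INTER_CUBIC)
cv2.imwrite('pics/c4.png',np.hstack([r(cv2.imread('pics/side4.png')[200:290,290:385]),r(cv2.imread('pics/top4.png')[205:295,265:360])]))
```

```text
[-0.043  0.594  1.85   0.003  0.692 -0.53 ] [[0.005, -0.466, 0.885], [0.002, 0.885, 0.466], [-1.0, -0.001, 0.005]]
a 1.12 target [561.1  39.9  80.8] delta tool [-1.6 -1.1 -2.9] turn 1.5
a 1.2 target [559.8  40.3  87.3] delta tool [-8.1 -0.2 -3.8] turn 5.9
```

View pics/c4.png

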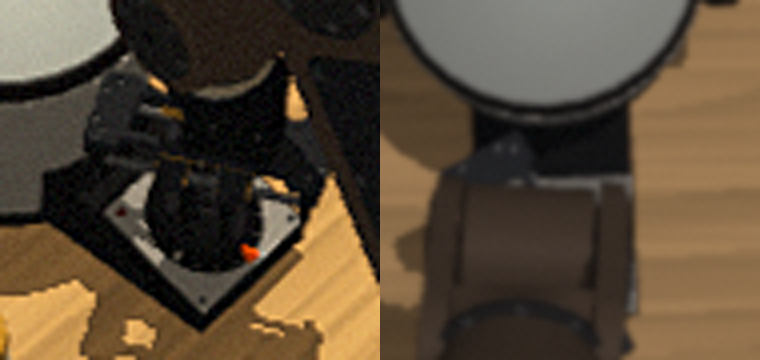

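apply_moves(increments=[[1,-0.2,0,0.5,4],[1,-0.1,0,-0.3,4],[1,0,0,0,0],[1,-2,0,-0.6,0],[1,-2,0,-0.7,0],[1,-2,0,-0.7,0],[1,-1,0,-0.5,0],[1,0,0,0,0]])

```text
t: 8.35
eef_pos: [562.5, 42.2, 86.1]
tcp_rot: [-0.065, 1.562, 0.282]
ft_force: [7.8, 19.5, 10.3]
opening: 0.229
```

Run:
```python
from h import *
s=status.state(); print(s['joints'].round(3), Ro.from_euler('xyz',s['tcp_rot']).as_matrix().round(3).tolist())
plan(1.2,-14,33,0);plan(1.57,-14,33,0)
```

```text
[-0.044  0.582  1.849  0.004  0.701 -0.394] [[0.009, -0.34, 0.94], [0.003, 0.94, 0.34], [-1.0, -0.001, 0.009]]
a 1.2 target [559.8  40.3  87.3] delta tool [-1.2 -0.9 -3.2] turn -1.9
a 1.57 target [564.5  41.4  89. ] delta tool [-2.9 -1.4  1.6] turn 18.1
```

apply_moves(increments=[[0.6,0,0,0,0],[0.6,0,0,0,0],[0.6,0,0,0,0],[0.6,0,0,0,0],[0.6,0,0,0,0]])

```text
t: 8.85
eef_pos: [557.6, 40.0, 84.1]
tcp_rot: [2.801, 1.567, -3.135]
ft_force: [-9.5, -2.0, 7.8]
opening: 0.399
```

```bash
sed -i 's/^C=.*/C=(786.15,36.0,.031)/' h.py
python3 - <<'E'
from h import *
s=status.state(); print(s['joints'].round(3), Ro.from_euler('xyz',s['tcp_rot']).as_matrix().round(3).tolist())
plan(1.2,-14,33,0);plan(1.2,14,33,0)
E
```

```text
[-0.046  0.584  1.855 -0.     0.707 -0.394] [[-0.004, -0.34, 0.94], [-0.0, 0.94, 0.34], [-1.0, 0.001, -0.004]]
a 1.2 target [559.8  42.   87.3] delta tool [-3.1  1.2  2.8] turn -1.9
a 1.2 target [570.1  16.2  90.7] delta tool [ -6.7 -26.6   3.7] turn -1.9
```

Run:
```python
from h import *
plan(1.2,-14,40,0)
```

```text
a 1.2 target [557.4  42.   93.9] delta tool [-9.7  1.9  0.5] turn -1.9
```

apply_moves(increments=[[0.6,-4,0.3,0,0],[0.6,-4,0.3,0,0],[0.6,-2,0.3,0,0],[0.6,0,0,0,0]])

```text
t: 9.25
eef_pos: [559.5, 41.0, 94.5]
tcp_rot: [-0.281, 1.57, 0.066]
ft_force: [0.7, -0.1, -0.7]
opening: 0.403
```

Run:
```python
from h import *
print(status.state()['ft_force']);plan(1.2,-14,40,0)
```

```text
[ 0.69332665 -0.13293903 -0.687897  ]
a 1.2 target [557.4  42.   93.9] delta tool [ 0.6  1.6 -1.6] turn -1.9
```

apply_moves(increments=[[1,0,1,-1.5,0],[1,0,0,0,0],[1,0,0,0,0],[1,0,0,0,0],[1,0,0,0,0]])

```text
t: 9.75
eef_pos: [560.4, 42.2, 94.7]
tcp_rot: [-0.219, 1.563, 0.129]
ft_force: [11.8, 8.5, -3.5]
opening: 0.205
```

Run:
```python
from h import *
s=status.state()
Z,D=dialR(C[2])
def path(A,sc):
  P=lambda a:D@np.array(ang(a,sc,0))
  phi=lambda a:np.degrees(np.unwrap([0,np.arctan2(np.sin(a),np.cos(a)*np.cos(np.radians(20)))])[1])
  R=Ro.from_euler('xyz',s['tcp_rot']).as_matrix(); a0=A[0]
  for a,b in zip(A[:-1],A[1:]):
    Rt=R@Ro.from_euler('x',np.radians(phi(a)-phi(a0))).as_matrix()
    print(b,(Rt.T@(P(b)-P(a))).round(2),round(phi(b)-phi(a),2))
path([1.2,1.3,1.4,1.5,1.6],-14)
plan(1.2,-14,40,0)
```

```text
1.3 [-0.44  0.03  1.33] 5.45
1.4 [-0.46  0.02  1.32] 5.41
1.5 [-0.47  0.    1.32] 5.39
1.6 [-0.47 -0.01  1.32] 5.38
a 1.2 target [557.4  42.   93.9] delta tool [ 0.9  0.8 -2.9] turn -1.9
```

apply_moves(increments=[[1,0,0,1.5,0],[1,-0.4,0,1.3,5.4],[1,-0.4,0,1.3,5.4],[1,-0.4,0,1.3,5.4],[1,-0.4,0,1.3,5.4],[1,0,0,0,0]])

```text
t: 10.35
eef_pos: [566.2, 43.2, 96.9]
tcp_rot: [0.068, 1.565, 0.035]
ft_force: [5.7, 3.1, 5.0]
opening: 0.204
```

Run:
```python
from h import *
s=status.state(); print(s['joints'].round(3), Ro.from_euler('xyz',s['tcp_rot']).as_matrix().round(3).tolist())
plan(1.6,-14,40,0);plan(1.6,14,40,0)
```

```text
[-4.000e-02  5.710e-01  1.831e+00  1.000e-03  7.340e-01 -8.000e-03] [[0.006, 0.033, 0.999], [0.0, 0.999, -0.033], [-1.0, 0.0, 0.006]]
a 1.6 target [562.5  43.1  95.7] delta tool [ 1.1 -0.3 -3.7] turn -2.1
a 1.6 target [562.6  15.1  95.4] delta tool [  1.4 -28.3  -2.7] turn -2.1
```

apply_moves(increments=[[0.6,0,0,0,0],[0.6,0,0,0,0],[0.6,0,0,0,0],[0.6,0,-9,0,0],[0.6,0,-9,0,0],[0.6,0,-9,0,0],[1,0,0,0,0],[1,0,0,0,0],[1,0,0,0,0],[1,0,0,0,0]])

```text
t: 11.35
eef_pos: [565.3, 15.7, 96.3]
tcp_rot: [-0.098, 1.565, -0.128]
ft_force: [9.5, -3.9, -2.9]
opening: 0.202
```

Run:
```python
from h import *
s=status.state()
Z,D=dialR(C[2])
def path(A,sc):
  P=lambda a:D@np.array(ang(a,sc,0))
  phi=lambda a:np.degrees(np.arctan2(np.sin(a),np.cos(a)*np.cos(np.radians(20))))
  R=Ro.from_euler('xyz',s['tcp_rot']).as_matrix(); a0=A[0]
  for a,b in zip(A[:-1],A[1:]):
    Rt=R@Ro.from_euler('x',np.radians(phi(a)-phi(a0))).as_matrix()
    print(round(b,2),(Rt.T@(P(b)-P(a))).round(2),round(phi(b)-phi(a),2))
path(np.arange(1.6,3.06,.12),14)
plan(1.6,14,40,0)
```

```text
1.72 [ 0.56  0.05 -1.58] 6.47
1.84 [ 0.55  0.08 -1.58] 6.49
1.96 [ 0.53  0.1  -1.59] 6.54
2.08 [ 0.51  0.12 -1.6 ] 6.61
2.2 [ 0.48  0.13 -1.6 ] 6.69
2.32 [ 0.44  0.14 -1.62] 6.78
2.44 [ 0.39  0.14 -1.63] 6.88
2.56 [ 0.34  0.14 -1.64] 6.99
2.68 [ 0.28  0.13 -1.65] 7.08
2.8 [ 0.22  0.12 -1.66] 7.17
2.92 [ 0.16  0.1  -1.67] 7.24
3.04 [ 0.09  0.08 -1.67] 7.29
a 1.6 target [562.6  15.1  95.4] delta tool [ 0.8 -0.7 -2.7] turn -1.9
```

apply_moves(increments=[[1,0.4,0,-0.8,6.5],[1,0.5,0,-1.6,6.5],[1,0.5,0.1,-1.6,6.5],[1,0.5,0.1,-1.6,6.6],[1,0.5,0.1,-1.6,6.7],[1,0,0,0,0]])

```text
t: 11.95
eef_pos: [558.1, 17.9, 94.7]
tcp_rot: [0.426, 1.566, -0.18]
ft_force: [2.3, -5.5, 7.8]
opening: 0.192
```

apply_moves(increments=[[1,0.4,0.1,-1.6,6.8],[1,0.4,0.1,-1.6,6.9],[1,0.3,0.1,-1.6,7],[1,0,0,0,0]])

```text
t: 12.35
eef_pos: [554.4, 21.4, 93.5]
tcp_rot: [0.766, 1.566, -0.201]
ft_force: [2.1, -4.8, 9.1]
opening: 0.18
```

Run:
```python
from h import *
s=status.state(); print(s['joints'].round(3), Ro.from_euler('xyz',s['tcp_rot']).as_matrix().round(3).tolist())
plan(2.56,14,40,0);plan(2.9,14,40,0)
```

```text
[-8.000e-02  5.630e-01  1.864e+00 -1.000e-03  7.100e-01  8.880e-01] [[0.004, 0.823, 0.567], [-0.001, 0.567, -0.823], [-1.0, 0.003, 0.003]]
a 2.56 target [551.8  21.   91.6] delta tool [ 1.9 -2.3 -1.2] turn -2.2
a 2.9 target [549.9  25.3  90.9] delta tool [ 2.6 -1.4 -5.8] turn 18.1
```

apply_moves(increments=[[1,0.4,0.1,-1.6,6],[1,0.4,0.1,-1.6,6],[1,0.3,0.1,-1.6,6],[1,0,0,0,0],[0.6,0,0,0,0],[0.6,0,0,0,0],[0.6,0,0,0,0],[0,0,0,0,0],[0,-20,0,0,0],[0,-40,0,0,0]])

```text
t: 13.35
eef_pos: [549.6, 26.2, 149.6]
tcp_rot: [-1.96, 1.565, 3.046]
ft_force: [0.1, -0.0, 0.3]
opening: 0.593
```

apply_moves(increments=[[0,-40,0,0,0],[0,-40,0,0,0],[0,0,0,0,0]])

```text
t: 13.65
eef_pos: [552.5, 26.1, 236.0]
tcp_rot: [1.227, 1.563, -0.05]
ft_force: [-1.0, 0.9, 0.4]
opening: 0.849
```

Run:
```python
from h import *
s=status.state(); print(s['joints'].round(3), Ro.from_euler('xyz',s['tcp_rot']).as_matrix().round(3).tolist())
shot("side","pics/side5.png")
cv2.imwrite('pics/c5.png',cv2.resize(cv2.imread('pics/side5.png')[222:282,306:366],(600,600),interpolation=cv2.INTER_CUBIC))
```

```text
[-0.072  0.375  1.728  0.     1.03   1.205] [[0.008, 0.957, 0.289], [-0.0, 0.289, -0.957], [-1.0, 0.008, 0.003]]
```

View pics/c5.png

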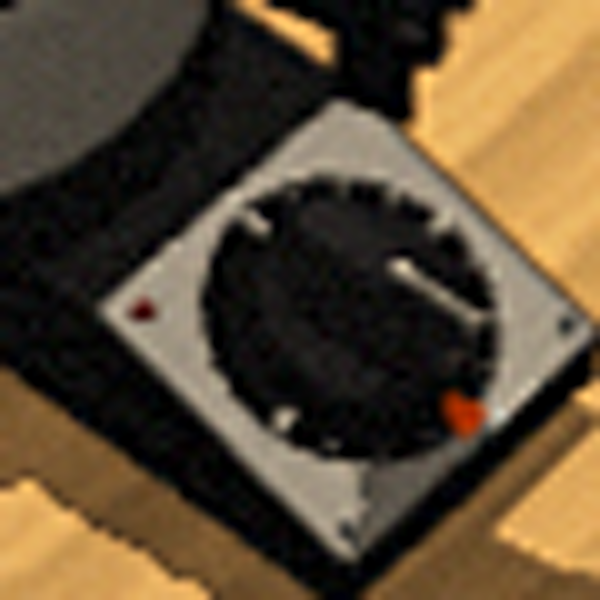

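Crop: pointer line from centre (400,265) to tip (480,318); marker tab around (462,413). Pointer still short of it. Fitting angles.

```bash
cat > fit.py <<'E'
from h import *
from scipy.optimize import least_squares
T=load('pics/top1.png');S=load('pics/side5.png')
def fit(pin,pout,mk,show=True):
    t=lambda x,y:np.array([280+(x+.5)/6.667-.5,235+(y+.5)/6.667-.5])
    s=lambda x,y:np.array([306+(x+.5)/10-.5,222+(y+.5)/10-.5])
    def obs(p):
        x,y,w,o,am,ap=p[:6]
        tl,tr,bl,br=[[o+56,60,0],[o+56,-60,0],[o-56,60,0],[o-56,-60,0]]
        m=ang(am,45.5,6)
        L=[(T,tl,t(58,100)),(T,tr,t(320,92)),(T,bl,t(70,333)),(T,br,t(328,325)),(T,m,t(204,313)),(T,[0,0,44],t(190,243)),
           (S,tl,s(100,307)),(S,tr,s(340,95)),(S,br,s(597,332)),(S,bl,s(347,560)),(S,m,s(*mk)),(S,[0,0,44],s(*pin)),(S,ang(ap,32,44),s(*pout))]
        return np.array([proj(d,dialpt(x,y,w,P))+(p[6:8] if d is S else p[8:10])-q for d,P,q in L])
    f=least_squares(lambda p:np.r_[obs(p).ravel(),p[6:]*.5],[786,34,.03,0,3,2.8,0,0,0,0],loss='soft_l1',x_scale=[100,100,.1,10,.1,.1,1,1,1,1])
    print(f.x.round(3)); print(obs(f.x)[-9:].round(2).tolist())
    return f.x
E
python3 -c "
from fit import *
fit((400,265),(480,318),(463,412))"
```

```text
[ 7.87034e+02  3.41870e+01  3.10000e-02  9.94000e-01  3.08100e+00
  2.85500e+00 -3.68000e-01  1.98000e-01  1.27000e-01  3.17000e-01]
[[-0.1, -0.15], [0.48, 0.16], [-0.73, -0.04], [0.73, -1.21], [0.12, 0.06], [0.24, 0.57], [0.23, 0.08], [-0.86, 0.04], [0.17, 0.09]]
```

```bash
python3 -c "
from h import *
plan(3.085,0,36)"
```

```text
a 3.085 target [563.9  29.1  91.8] delta tool [141.6  12.1   0.5] turn 11.6
```

apply_moves(increments=[[0,0,12.1,0.5,0],[0,20,0,0,5.8],[0,20,0,0,5.8],[0,20,0,0,0],[0,20,0,0,0],[0,20,0,0,0],[0,15,0,0,0],[0,12,0,0,0],[0,10,0,0,0],[0,4.5,0,0,0]])

```text
t: 14.7
eef_pos: [562.4, 29.1, 88.3]
tcp_rot: [-1.787, 1.569, 3.016]
ft_force: [-0.7, -0.1, -0.1]
opening: 1.002
```

```bash
python3 -c "
from h import *
plan(3.085,0,36)"
```

```text
a 3.085 target [563.9  29.1  91.8] delta tool [-3.6  1.5  0.2] turn -0.0
```

apply_moves(increments=[[1,-3,1.5,0,0],[1,0,0,0,0],[1,0,0,0,0],[1,0,0,0,0],[1,0,0,0,0],[1,0,0,0,0],[1,0,0,0,0],[1,0,0,0,0],[1,0,0,0,0],[1,0,0,0,0]])

```text
t: 15.7
eef_pos: [564.1, 29.1, 92.7]
tcp_rot: [0.561, 1.571, -0.919]
ft_force: [0.3, -5.2, -0.6]
opening: 0.215
```

apply_moves(increments=[[1,0,0,0,0],[1,0,0,0,0],[1,0,0,0,0],[1,0,0,0,0]])

```text
t: 16.1
eef_pos: [564.3, 29.0, 92.7]
tcp_rot: [1.116, 1.57, -0.365]
ft_force: [1.1, -2.7, -2.5]
opening: 0.161
```

```bash
python3 -c "
from h import *
plan(3.085,0,36)
s=status.state();print(s['moment'],s['joints'].round(3),s['opening'],Ro.from_euler('xyz',s['tcp_rot']).as_matrix().round(3).tolist())"
```

```text
a 3.085 target [563.9  29.1  91.8] delta tool [ 0.9 -0.3 -0.1] turn -0.0
[-0.79269085 -0.07793822 -0.07338291] [-0.065  0.576  1.837 -0.     0.728  1.415] 0.16136421341862592 [[0.0, 0.996, 0.091], [-0.0, 0.091, -0.996], [-1.0, 0.0, 0.0]]
```

apply_moves(increments=[[0.5,0,0,0,0],[0.5,0,0,0,0],[0.5,0,0,0,0],[0.5,0,0,0,0],[0.5,-20,0,0,0],[0,-30,0,0,0],[0,-30,0,0,0],[0,-40,0,0,0],[0,-30,0,0,0],[0,0,0,0,0]])

```text
t: 17.1
eef_pos: [565.4, 29.2, 246.8]
tcp_rot: [1.441, 1.564, -0.039]
ft_force: [0.5, 0.1, -0.4]
opening: 0.861
```

Run:
```python
from h import *
shot("side","pics/side6.png")
cv2.imwrite('pics/c6.png',cv2.resize(cv2.imread('pics/side6.png')[222:282,306:366],(600,600),interpolation=cv2.INTER_CUBIC))
```

```text
(no output)
```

View pics/c6.png

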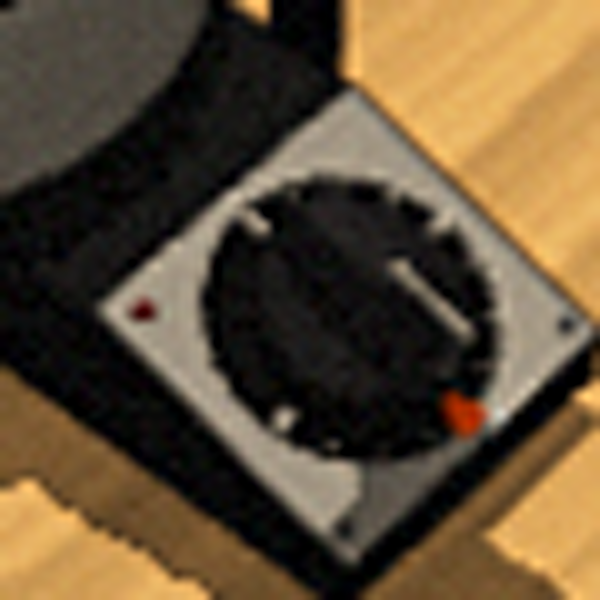

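Pointer line now (398,262)→(470,336); marker unmoved at (463,412).

```bash
python3 -c "
from fit import *
p=fit((398,262),(470,336),(463,412))
# predicted pixel of tip for some angles, and marker tab corners
q=lambda P:(((proj(S,dialpt(*p[:3],P))+p[6:8])-[306,222]+.5)*10-.5).round(0)
for a in (2.95,3.0,3.05,3.1,3.15): print(a,'tip',q(ang(a,32,44)),'end-face bottom',q(ang(a,32,16)),'mk',q(ang(a,45.5,6)),'mk39',q(ang(a,39,6)),q(ang(a,52,6)))
print('ctr',q([0,0,44]))
"
```

```text
[ 7.87028e+02  3.41430e+01  3.10000e-02  9.77000e-01  3.08300e+00
  3.08500e+00 -3.59000e-01  1.74000e-01  1.10000e-01  3.11000e-01]
[[-0.12, -0.15], [0.48, 0.16], [-0.7, -0.07], [0.76, -1.24], [0.15, 0.02], [0.27, 0.54], [0.24, 0.06], [-0.64, 0.3], [-0.05, -0.04]]
2.95 tip [477. 326.] end-face bottom [450. 361.] mk [476. 399.] mk39 [459. 387.] [493. 411.]
3.0 tip [475. 330.] end-face bottom [447. 365.] mk [472. 404.] mk39 [456. 392.] [489. 417.]
3.05 tip [472. 333.] end-face bottom [445. 369.] mk [468. 409.] mk39 [452. 396.] [484. 423.]
3.1 tip [469. 337.] end-face bottom [441. 372.] mk [464. 414.] mk39 [448. 400.] [479. 429.]
3.15 tip [465. 340.] end-face bottom [438. 375.] mk [459. 419.] mk39 [444. 404.] [474. 434.]
ctr [392. 265.]
```

apply_moves(increments=[[0,0,0,-30,0],[0,0,0,-30,0],[0,0,0,-30,0],[0,0,0,-30,0],[0,0,0,-30,0],[0,0,0,-30,0],[0,0,0,-30,0],[0,0,0,-30,0],[0,0,0,-30,0],[0,0,0,0,0]])

```text
t: 18.15
eef_pos: [538.6, 300.7, 241.0]
tcp_rot: [-1.535, 1.569, -3.013]
ft_force: [-0.2, -0.3, -0.8]
opening: 1.001
```

Run:
```python
from h import *
im=np.mean([imaging.read_camera("top")["pixels"].astype(float) for _ in range(6)],0).astype(np.uint8)[:,:,::-1]
cv2.imwrite('pics/top7.png',im)
a=cv2.resize(im[235:295,280:340],(600,600),interpolation=cv2.INTER_CUBIC)
cv2.imwrite('pics/c7.png',cv2.convertScaleAbs(a,alpha=1.5))
h=cv2.cvtColor(im,cv2.COLOR_BGR2HSV)[235:295,280:340]
m=(h[...,0]<14)&(h[...,1]>170)&(h[...,2]>110); w=m*h[...,1].astype(float); ys,xs=np.nonzero(m); print(xs,ys,np.average(xs),np.average(ys))
```

```text
[31 30 31] [46 47 47] 30.666666666666668 46.666666666666664
```

View pics/c7.png

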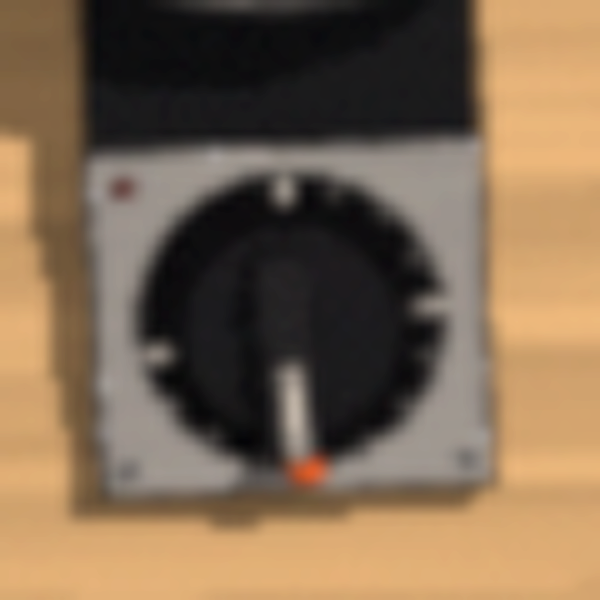

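Top crop: line (290,365)→(298,452), marker centre (309,471), off tick (285,192); pointer aims at or a hair left of the marker. Quantifying.

Run:
```python
from fit import *
s=lambda x,y:np.array([280+(x+.5)/10-.5,235+(y+.5)/10-.5])
def obs(p):
    x,y,w,o=p
    L=[([o+56,60,0],s(88,152)),([o+56,-60,0],s(478,138)),([o-56,60,0],s(107,495)),([o-56,-60,0],s(492,484))]
    return np.array([proj(T,dialpt(x,y,w,P))-q for P,q in L])
p=least_squares(lambda p:np.r_[obs(p).ravel(),(p[3]-1)*.1],[787,34,.03,1],x_scale=[100,100,.1,10]).x
print(p.round(3),obs(p).round(2).tolist())
q=lambda P:((proj(T,dialpt(*p[:3],P))-[280,235]+.5)*10-.5).round(0)
print('ctr',q([0,0,44]),'off45',q([45,0,0]))
for a in (2.95,3.0,3.05,3.1,3.15): print(a,'tip',q(ang(a,32,44)),'endbottom',q(ang(a,32,16)),'mk',q(ang(a,45.5,6)))
```

```text
[7.86562e+02 3.31000e+01 2.90000e-02 9.51000e-01] [[0.1, -0.02], [0.13, -0.08], [-0.07, 0.23], [-0.16, -0.12]]
ctr [291. 365.] off45 [286. 182.]
2.95 tip [315. 463.] endbottom [315. 434.] mk [325. 464.]
3.0 tip [310. 464.] endbottom [310. 435.] mk [318. 465.]
3.05 tip [305. 465.] endbottom [305. 435.] mk [311. 466.]
3.1 tip [299. 465.] endbottom [300. 436.] mk [303. 467.]
3.15 tip [294. 465.] endbottom [294. 436.] mk [296. 467.]
```

Run:
```python
from h import *
im=cv2.imread('pics/top7.png').astype(float)[235:295,280:340]
g=im.min(2)
for y in range(37,46):
    r=g[y,24:36]; w=np.clip(r-np.median(r)-8,0,None); print('line',y,round((w*np.arange(24,36)).sum()/w.sum()*10+4.5,1),end='; ')
print()
o=np.clip(im[...,2]-1.9*im[...,1],0,None)[42:51,24:38]; yy,xx=np.mgrid[42:51,24:38]; o[o<15]=0
print('orange top',(o*xx).sum()/o.sum()*10+4.5,(o*yy).sum()/o.sum()*10+4.5)
for f in('side5','side6'):
    i=cv2.imread(f'pics/{f}.png').astype(float)[222:282,306:366]; o=np.clip(i[...,2]-1.9*i[...,1],0,None); o[o<30]=0
    o[:36]=0;o[:,:38]=0;o[46:]=0;o[:,54:]=0;yy,xx=np.mgrid[:60,:60]; print(f,(o*xx).sum()/o.sum()*10+4.5,(o*yy).sum()/o.sum()*10+4.5)
```

```text
line 37 290.6; line 38 291.7; line 39 292.5; line 40 293.3; line 41 294.3; line 42 295.0; line 43 296.5; line 44 297.4; line 45 311.7; 
orange top 310.53686635944706 471.3049155145929
side5 462.15790152101056 412.868136117556
side6 461.22111881537194 412.3810671054179
```

```bash
python3 -c "
from h import *
s=status.state();print(s['t'],s['ft_force']);env.job_done()"
```

```text
18.45 [ 0.13260171 -0.23870229  0.19997251]
the job is handed in; nothing more can be done
```

The cooker's knob is turned to the orange marker. I handed the job in at 18.5 s with the arm clear and touching nothing.

**What I did:** I gripped the bar at off and pressed the knob until it bottomed, at about 28 N along its axis. I held it in while turning clockwise past the lock, to about 1.2 rad, then let it spring out. The rest of the turn was done in two more grips. A last grip squared the pointer to the marker before I let go.

**Last checks:**

| View | Pointer (rad) | Marker (rad) |
|---|---|---|
| Side | about 3.085 | about 3.083–3.09 |
| Top | about 3.09–3.10 | about 3.06–3.075 |

- **Alignment:** the two views disagree slightly, so the pointer may be up to about 0.04 rad (2 degrees) past the marker. I judged that too small to correct.
- **Marker:** it showed no movement beyond measuring error, about 3 px at most in the enlarged crops.
- **Knob out:** I didn't measure this separately, but nothing was touching it after release.
- **Other items:** nothing in the recorded forces suggests the arm touched the jar, sifter, bin or dish. I didn't re-measure where they stand.

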